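# Load and lock the pit charging dock

## Task

Pull the orange lock comb of the charging dock fully open, then load every battery pack lying about on the mat into the bay of its own colour, pushing it in between the converging guides until it is fully home against the back stop. When all the packs are home, slide the lock comb fully shut so that its teeth stand behind the packs. Do not disturb the apple, the glue stick and the flask.

Things in the scene. Friction and masses are not known exactly. Their poses are not given: they have to be found in the camera images.
- dock: Charging dock fixed on the mat, 280 (x) by 246 mm (y). Origin: underside centre, on the mat; x points into the bays, away from the robot; y to the left. Grey base plate 8 mm thick, x = -145 to 135 mm; packs are set down on its bare front, x = -145 to -75. Three bays along x, open to -x, at y = 72 (red), 0 (yellow), -72 mm (blue), marked by coloured patches on the housing and strips on the plate
- mouth_red (a point): middle of the red bay's mouth, dock x = -75, y = 72 mm, on the plate, 8 mm above the mat; axes as the dock's. Here the green converging guides are 66 mm apart; they narrow to 42 mm at x = -30, then run straight, 42 mm apart (43 mm beyond x = 10), to the back stop at x = 85. Guide tops are 24 mm above the mat up to x = 10; beyond it the walls, 30 mm wide, are 39 mm high
- mouth_yellow (a point): the same for the yellow bay, dock x = -75, y = 0 mm
- mouth_blue (a point): the same for the blue bay, dock x = -75, y = -72 mm
- bay_red (a point): where the origin of the red pack is when it is fully home in the red bay: 8 mm above the mat, dock x = 45, y = 72 mm; axes as the dock's
- bay_yellow (a point): the same for the yellow bay, dock x = 45, y = 0 mm
- bay_blue (a point): the same for the blue bay, dock x = 45, y = -72 mm
- housing (a point): top front edge of the black charger housing behind the bays, dock x = 85, y = 0 mm, 55 mm above the mat; the housing reaches to x = 135. Its face is the back stop. A roof lip covers the bays' ends, x = 55 to 85, at 39 to 43 mm above the mat
- lock (a joint): Position of the lock comb in m: 0 fully open (knob pulled out to the dock's +y), 0.032 fully locked (pushed in to -y); both are end stops. Stiff, 2 N of friction; it stays where it is left and starts 0.020 to 0.032. The comb's aluminium bar runs along y over the packs, dock x = 12 to 26, 40 to 46 mm above the mat. A pack that is not home blocks the comb
- tooth (a point): middle of the yellow bay's orange comb tooth, 33 mm above the mat; each bay has one, 72 mm apart. A tooth is 10 mm (x = -8 to 2) by 24 mm (y) and hangs down to 25 mm above the mat. Open, the teeth stand over the walls at y = 108, 36, -36 mm; locked, 32 mm further to -y, in the bays, 3 mm behind the rear ends of packs that are home. Moves with the comb
- lock_grip (a point): middle of the comb's orange knob, a block 16 (dock x) by 22 (y) by 32 mm high at the bar's +y end, beside the dock: dock x = 19, y = 185 mm when open and 153 when locked; this point is 64 mm above the mat, the knob's top 78 mm. Moves with the comb; axes as the dock's
- pack_red: Battery pack with a red label, black block 80 (x) by 40 (y) by 28 (z) mm, about 0.22 kg, lying flat; origin: centre of its underside, x along its length. Either end may go in first. Absent in some runs
- pack_yellow: the same with a yellow label
- pack_blue: the same with a blue label
- apple: bystander: green apple, 72 mm across, 64 mm high; origin: centre of its underside
- glue_stick: bystander: white and red glue stick standing up, 31 mm across, 85 mm high; origin: centre of its underside
- flask: bystander: steel drinking flask, 68 mm across, 185 mm high; origin: centre of its underside
Things that resemble listed ones, but are neither listed nor needed, are in the scene too. Leave any green or turquoise look-alike of the pack_blue alone.

How it is judged:
On the way, in this order (a step that is already met when the one before it is completed fails the run):
1. the lock comb is fully open (value of joint lock below 0.004 m), for 0.2 s.
2. with the comb still open, every pack present is fully home in the bay of its colour (distance between pack_red and bay_red below 0.005 m and angle between the x axis of pack_red and the x axis of bay_red, either way round below 0.05 rad and angle between each of pack_red, pack_yellow, pack_blue's own z axis and vertical below 0.06 rad and distance between pack_yellow and bay_yellow below 0.005 m and angle between the x axis of pack_yellow and the x axis of bay_yellow, either way round below 0.05 rad and distance between pack_blue and bay_blue below 0.005 m and angle between the x axis of pack_blue and the x axis of bay_blue, either way round below 0.05 rad and value of joint lock below 0.012 m), for 0.2 s.
At the end, for the whole second after the job is handed in: every pack present lies at rest in the bay of its own colour, within 5 mm of fully home and within 0.05 rad of the bay's direction, flat, and the lock comb is within 4 mm of its locked end stop (distance between pack_red and bay_red below 0.005 m and angle between the x axis of pack_red and the x axis of bay_red, either way round below 0.05 rad and angle between each of pack_red, pack_yellow, pack_blue's own z axis and vertical below 0.06 rad and distance between pack_yellow and bay_yellow below 0.005 m and angle between the x axis of pack_yellow and the x axis of bay_yellow, either way round below 0.05 rad and distance between pack_blue and bay_blue below 0.005 m and angle between the x axis of pack_blue and the x axis of bay_blue, either way round below 0.05 rad and linear speed of each of pack_red, pack_yellow, pack_blue below 0.02 m/s and value of joint lock above 0.028 m); the robot touches nothing.
It fails at once if the apple is moved more than 3 cm or tipped over (distance of apple from where it was at the start of the episode above 0.03 m or angle between apple's own z axis and vertical above 0.5 rad).
It fails at once if the glue stick is moved more than 3 cm or tipped over (distance of glue_stick from where it was at the start of the episode above 0.03 m or angle between glue_stick's own z axis and vertical above 0.5 rad).
It fails at once if the flask is moved more than 3 cm or tipped over (distance of flask from where it was at the start of the episode above 0.03 m or angle between flask's own z axis and vertical above 0.5 rad).
Of pack_red, pack_yellow, pack_blue only 2 to 3 are there at a start; the rules pass over those that are not, and their reading is None.
At some moment in a run one of pack_red, pack_yellow, pack_blue may be knocked a few centimetres aside while the robot is not near it.
It also fails if it takes over 210 s, if anything falls off the work surface, if the arm or the gripper's body presses on something with over 40 N, if the wrist force passes 120 N, or if a joint passes its speed limit or range.

## Robot

A 6-joint arm with a two-finger parallel gripper is mounted at the origin on the work surface. World frame = base frame: x ahead of the robot, y to its left, z up, the work surface at z = 0. Lengths are in m, angles in rad, forces in N, time in s.
With the tool pointing down it reaches from about 0.35 to 0.85 m from the base axis. Payload 8.1 kg.
Tool frame: the origin (TCP) lies on the centre line of the jaws, within the pads' length; the fingertips stand 17 mm ahead of it and the grasp point (between the pads) lies 2 mm behind it; z points along the fingers, y is the line along which they close (so a half turn about z gives the same grasp; the last joint's range is limited). The gripper opens to 93 mm and grips with 3 to 60 N. Pads are 15 mm wide; open, the fingers measure 128 mm over their backs; the gripper's body (75 mm by 188 mm) begins 65 mm behind the grasp point.
Start: joints at [1.254, 0.13, 1.488, -0, 1.523, -0.085], TCP at [0.138, 0.584, 0.236] pointing down, gripper open.
Joint ranges: [-2.96, 2.96], [-0.89, 2.26], [0.02, 2.5], [-1.34, 4.48], [0, 2.73], [-2.66, 2.66]. Speed limits (rad/s): [2.39, 2.39, 2.79, 3.14, 3.14, 3.14].

## Interface

Orientations are given as a rotation vector (axis times angle).
In Python, from plant import status, eyes, robot gives the robot as it stands. The module is installed in compiled form; this text tells all that it offers.
- The arm moves only by the tool servo_tool, never from a script. Its argument "plan" is text: rows parted by semicolons, each of 4 numbers parted by spaces: the shift along the tool's x, y, z in m, then the turn about the tool's z in degrees. A call has 1 to 12 rows; each row is the pose to reach, as a shift and turn from the pose commanded when the call began, along the tool's axes at that moment; what a row does not reach only later rows make up. A row lasts 1/12 s, in which the tool goes at most 41.7 mm and 7.16 degrees, less where a joint would pass 70% of its speed; a pose out of reach is approached as far as the arm can. A call with a gripper value outside its range is refused whole. "grip" is the closure, from -1 (fully open) to 1 (shut), set as the call begins (left out, the last holds). The fingers move at their own pace and stop on an object; "grip_force" is the grip in N (left out, the last holds). Time passes only in rows, so rows that repeat a pose let the fingers close. It gives the time, the measured TCP pose, the force, the opening and the grip force at its end, in the units of the state.
- status.read_state(): the state, without advancing time (a new reading comes with each control period).
- eyes.read_camera(name): name is "scene" or "top" or "wrist"; returns a dict with "image" (384x512x3 uint8, blue, green, red), "fovy" (degrees; the focal length in pixels is half the picture's height over the tangent of half this angle, whatever the lens; pixels are square), "cx", "cy" (the principal point, pixels), "k1" (the pictures are not rectified: a ray, as slopes to the right and down, at radius r is drawn at 1 + k1 r^2 times it, then the intrinsics apply), "world_from_camera" (4x4, takes a point from camera to world coordinates); the wrist camera has in their place "hand_eye" (4x4, takes a point from camera to tool coordinates, whose origin is the TCP and whose axes are the flange's). Camera axes: x right, y down, z forward; pixel columns grow to the right and rows downward; lengths in m; the calibration is good to about 2 mm. A picture is of the moment at which its call begins: read the wrist's pose just before it. There is no depth.
- robot.close_job(): hands the job in; it is judged then, once.
The state is a dict: "t": time; "q": joint angles; "dq": joint speeds; "joint_torque": joint torques, N m; "tool_pos": TCP position; "orientation": TCP orientation; "force": force on the tool from outside, world axes, zero at the start; "wrist_torque": the same for the moment, N m; "opening": finger opening in m; "gripper_force": force on a finger pad.
Only numpy, scipy, OpenCV 4.12 (cv2) and the standard library are available. Lean on these libraries where they do the work, as an engineer would, in place of code of your own. Each camera call takes 0.05 s, during which the arm holds its last target. There are 200 camera calls.

## Working session

There is one attempt and no reset: what is moved stays moved. The work goes in short steps, Python scripts to look and compute and a tool call to move; the robot and the scene stay as the last step left them, time stands still between calls to the robot, and variables do not carry over. Pictures are saved under pics/ and viewed, at most 14 in all, crops included, and the job is handed in when it is done.

Besides the shell and the picture viewer there is one more tool, called after "Request:" by a JSON object that holds its "name" and its "arguments", one argument or row to a line. servo_tool: Moves the arm, as the interface text tells. Its arguments: {"type":"object","properties":{"plan":{"type":"string"},"grip":{"type":"number"},"grip_force":{"type":"number"}},"required":["plan"]}

```bash
mkdir -p pics && cat > h.py <<'E'
import numpy as np, cv2
from scipy.spatial.transform import Rotation as R
from plant import status, eyes, robot
def cam(name):
    s=status.read_state(); c=eyes.read_camera(name)
    if name=="wrist":
        T=np.eye(4); T[:3,:3]=R.from_rotvec(s["orientation"]).as_matrix(); T[:3,3]=s["tool_pos"]
        c["world_from_camera"]=T@np.array(c["hand_eye"])
    return c
def KD(c):
    h=c["image"].shape[0]; f=h/2/np.tan(np.radians(c["fovy"])/2)
    return np.array([[f,0,c["cx"]],[0,f,c["cy"]],[0,0,1.]]), np.array([c["k1"],0,0,0,0.])
def ray(c,uv):
    K,D=KD(c); p=cv2.undistortPoints(np.array(uv,float).reshape(-1,1,2),K,D)[:,0]
    T=np.array(c["world_from_camera"]); d=np.c_[p,np.ones(len(p))]@T[:3,:3].T
    return T[:3,3],d
def onz(c,uv,z):
    o,d=ray(c,uv); return o+d*((z-o[2])/d[:,2])[:,None]
def proj(c,P):
    K,D=KD(c); M=np.linalg.inv(np.array(c["world_from_camera"]))
    return cv2.projectPoints(np.array(P,float).reshape(-1,1,3),cv2.Rodrigues(M[:3,:3])[0],M[:3,3],K,D)[0][:,0]
E
python3 - <<'E'
from h import *
for n in ["scene","top","wrist"]:
    c=cam(n); cv2.imwrite(f"pics/{n}0.png",c["image"]); print(n,c["fovy"],c["k1"],np.round(c["world_from_camera"],3).tolist())
s=status.read_state(); print(s["t"],s["tool_pos"],s["orientation"],s["opening"],s["force"])
E
```

```text
scene 51.74203210794949 -0.1041142751498001 [[-0.125, 0.684, -0.718, 1.362], [0.992, 0.101, -0.076, 0.103], [0.02, -0.722, -0.692, 0.861], [0.0, 0.0, 0.0, 1.0]]
top 56.42615767977909 -0.10620272354745673 [[-0.006, -0.998, 0.06, 0.457], [-1.0, 0.006, 0.0, -0.0], [-0.0, -0.06, -0.998, 1.349], [0.0, 0.0, 0.0, 1.0]]
wrist 71.14237542026578 0.009497211261443901 [[0.231, 0.935, 0.269, 0.062], [0.973, -0.221, -0.066, 0.601], [-0.002, 0.277, -0.961, 0.385], [0.0, 0.0, 0.0, 1.0]]
0.15 [0.13768313 0.58357151 0.234824  ] [-3.63235089e-01 -3.12023654e+00  2.16347194e-03] 0.09299275142977066 [-0.04136547 -0.37985218  0.53477194]
```

View pics/top0.png

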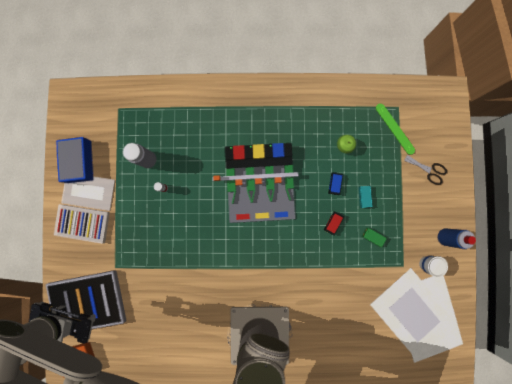

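View pics/scene0.png

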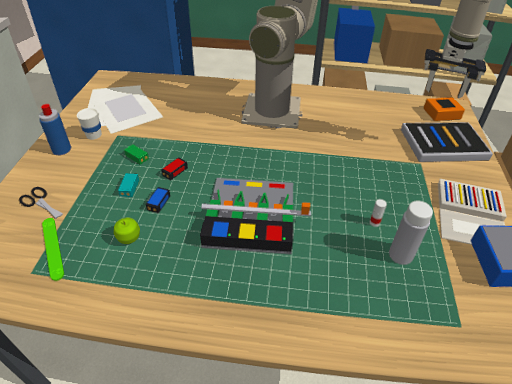

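The top view shows the dock at about (260,185), the knob at (217,178), the red pack at (334,223) and the blue pack at (336,183). There is no yellow pack. The teal (366,197) and green (375,237) look-alikes stay put, and the apple is at (347,144). Next is a coarse measurement.

```bash
cat >> h.py <<'E'
def hsvmask(im,col):
    h=cv2.cvtColor(im,cv2.COLOR_BGR2HSV); H,S,V=[h[...,i].astype(int) for i in range(3)]
    g={"red":((H<6)|(H>174)),"yellow":(H>20)&(H<33),"blue":(H>108)&(H<130),"orange":(H>=7)&(H<16)}[col]
    return (g&(S>150)&(V>60)).astype(np.uint8)
def blobs(im,col,amin=15):
    n,l,st,ce=cv2.connectedComponentsWithStats(hsvmask(im,col))
    out=[]
    for i in range(1,n):
        if st[i,4]>=amin:
            cs=cv2.findContours((l==i).astype(np.uint8),cv2.RETR_EXTERNAL,cv2.CHAIN_APPROX_NONE)[0][0]
            out.append((ce[i],st[i,4],cs[:,0]))
    return out
E
python3 - <<'E'
from h import *
c=cam("top")
for col in ["red","yellow","blue","orange"]:
    for ce,a,_ in blobs(c["image"],col,8):
        if 110<ce[0]<405 and 100<ce[1]<270: print(col,np.round(ce,1),a,[np.round(onz(c,[ce],z)[0,:2],3) for z in (.008,.028,.055,.078)])
E
```

```text
red [238.5 152.3] 166 [array([0.687, 0.076]), array([0.684, 0.075]), array([0.679, 0.073]), array([0.675, 0.072])]
red [242.6 216.2] 58 [array([0.446, 0.061]), array([0.446, 0.06 ]), array([0.446, 0.059]), array([0.447, 0.058])]
red [334.  222.8] 186 [array([ 0.419, -0.282]), array([ 0.419, -0.278]), array([ 0.42 , -0.272]), array([ 0.421, -0.267])]
yellow [258.3 151.3] 168 [array([0.691, 0.001]), array([0.687, 0.001]), array([0.682, 0.001]), array([0.678, 0.001])]
yellow [261.8 215.1] 58 [array([ 0.449, -0.011]), array([ 0.45 , -0.011]), array([ 0.45 , -0.011]), array([ 0.45 , -0.011])]
blue [277.8 150. ] 163 [array([ 0.695, -0.073]), array([ 0.691, -0.072]), array([ 0.687, -0.071]), array([ 0.683, -0.069])]
blue [335.7 183. ] 182 [array([ 0.568, -0.291]), array([ 0.567, -0.287]), array([ 0.564, -0.281]), array([ 0.563, -0.276])]
blue [281. 214.] 63 [array([ 0.453, -0.083]), array([ 0.453, -0.082]), array([ 0.453, -0.08 ]), array([ 0.453, -0.078])]
orange [216.5 177.9] 28 [array([0.59 , 0.159]), array([0.588, 0.156]), array([0.586, 0.153]), array([0.584, 0.151])]
orange [258. 181.] 35 [array([0.578, 0.003]), array([0.576, 0.003]), array([0.573, 0.002]), array([0.571, 0.002])]
orange [277.5 180. ] 30 [array([ 0.581, -0.071]), array([ 0.579, -0.07 ]), array([ 0.577, -0.068]), array([ 0.574, -0.067])]
orange [238.3 182. ] 32 [array([0.574, 0.077]), array([0.573, 0.076]), array([0.57 , 0.074]), array([0.568, 0.073])]
```

```bash
cat >> h.py <<'E'
def go(xyz,yang=None):
    """shift in tool axes & turn (deg) to reach world xyz with tool y at angle yang (deg, mod 180)"""
    s=status.read_state(); M=R.from_rotvec(s["orientation"]).as_matrix()
    d=M.T@(np.array(xyz)-s["tool_pos"]); a=np.degrees(np.arctan2(M[1,1],M[0,1]))
    t=0 if yang is None else -((yang-a+90)%180-90)
    print("shift",np.round(d,4),"turn",round(t,2),"| pos",np.round(s["tool_pos"],4),"yang",round(a,2),"q6",round(s["q"][5],3),"t",s["t"])
E
python3 -c "
from h import *
go([.5,.0,.26],93.2)"
```

```text
shift [-0.4867 -0.4849 -0.0245] turn -16.48 | pos [0.1377 0.5836 0.235 ] yang 76.72 q6 -0.085 t 0.2
```

Request:
{"name": "servo_tool", "arguments": {
  "plan": "-0.04 -0.04 -0.025 0; -0.08 -0.08 -0.025 -2; -0.11 -0.11 -0.025 -4; -0.14 -0.14 -0.025 -6; -0.17 -0.17 -0.025 -8; -0.2 -0.2 -0.025 -10; -0.23 -0.23 -0.025 -12; -0.26 -0.26 -0.025 -14; -0.29 -0.29 -0.025 -16.5; -0.32 -0.32 -0.025 -16.5; -0.35 -0.35 -0.025 -16.5; -0.37 -0.37 -0.025 -16.5",
  "grip": -1
}}

```text
t: 1.2
tool_pos: [0.3992, 0.16, 0.2608]
orientation: [-0.088, 3.14, 0.0]
force: [0.4, 0.5, -0.1]
opening: 0.0932
gripper_force: 0.0
```

```bash
python3 -c "
from h import *
go([.5,.0,.26],93.2)"
```

```text
shift [-0.0916 -0.1654  0.0008] turn 0.03 | pos [0.3992 0.16   0.2608] yang 93.23 q6 -1.365 t 1.2
```

Request:
{"name": "servo_tool", "arguments": {
  "plan": "-0.018 -0.034 0 0; -0.036 -0.067 0 0; -0.054 -0.1 0 0; -0.072 -0.13 0 0; -0.092 -0.165 0 0; -0.092 -0.165 0 0; -0.092 -0.165 0 0; -0.092 -0.165 0 0"
}}

```text
t: 1.87
tool_pos: [0.4995, 0.0025, 0.2603]
orientation: [0.087, -3.139, -0.001]
force: [-0.2, -0.0, 0.4]
opening: 0.0932
gripper_force: 0.0
```

```bash
python3 - <<'E'
from h import *
c=cam("wrist"); cv2.imwrite("pics/w1.png",c["image"])
for col in ["red","yellow","blue","orange"]:
    for ce,a,_ in blobs(c["image"],col,30):
        print(col,np.round(ce,1),a,[np.round(onz(c,[ce],z)[0,:2],4) for z in (.008,.036,.055,.078)])
go([.5,0,.26],93.2)
E
```

```text
red [49.2 97.5] 1435 [array([ 0.4165, -0.2957]), array([ 0.4169, -0.2753]), array([ 0.4171, -0.2615]), array([ 0.4174, -0.2447])]
red [ 71.1 106.3] 253 [array([ 0.4267, -0.2669]), array([ 0.4263, -0.2485]), array([ 0.4261, -0.236 ]), array([ 0.4258, -0.2209])]
red [298.6 132.1] 450 [array([0.4446, 0.0605]), array([0.4431, 0.0561]), array([0.442 , 0.0531]), array([0.4407, 0.0495])]
red [481.7 213.4] 218 [array([0.5553, 0.363 ]), array([0.546 , 0.3376]), array([0.5397, 0.3203]), array([0.5321, 0.2995])]
yellow [248.6 132.4] 472 [array([ 0.449 , -0.0128]), array([ 0.4471, -0.0121]), array([ 0.4459, -0.0116]), array([ 0.4443, -0.011 ])]
yellow [ 88.3 292.1] 527 [array([ 0.7364, -0.2788]), array([ 0.7145, -0.2596]), array([ 0.6996, -0.2466]), array([ 0.6817, -0.2308])]
yellow [425.7 292.9] 548 [array([0.7064, 0.3079]), array([0.6866, 0.2864]), array([0.6732, 0.2717]), array([0.6569, 0.254 ])]
yellow [390.3 346.7] 4295 [array([0.8254, 0.2686]), array([0.7973, 0.2498]), array([0.7783, 0.237 ]), array([0.7552, 0.2215])]
blue [196.7 126.9] 75 [array([ 0.4452, -0.0888]), array([ 0.4436, -0.082
[... 252 characters left out ...]
5614, -0.2554]), array([ 0.5544, -0.2426]), array([ 0.5458, -0.2271])]
orange [204.4 220. ] 291 [array([ 0.5909, -0.0776]), array([ 0.5791, -0.0724]), array([ 0.5712, -0.0688]), array([ 0.5615, -0.0645])]
orange [253.  220.3] 278 [array([0.5871, 0.0007]), array([5.756e-01, 4.000e-04]), array([5.678e-01, 3.000e-04]), array([5.584e-01, 1.000e-04])]
orange [301.7 220.3] 285 [array([0.5829, 0.079 ]), array([0.5717, 0.0733]), array([0.5641, 0.0695]), array([0.5549, 0.0648])]
orange [364.6 235.1] 49 [array([0.6032, 0.1842]), array([0.5906, 0.1712]), array([0.582 , 0.1624]), array([0.5717, 0.1517])]
shift [-0.0005 -0.0031  0.0005] turn 0.04 | pos [0.4994 0.003  0.2605] yang 93.24 q6 -1.724 t 1.9167
```

View pics/w1.png

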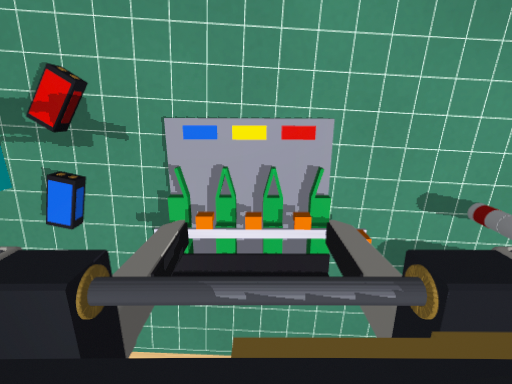

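The wrist view shows the dock's plate corners near (165,119) and (334,119), strips at row 132, the teeth at row 220, the red pack at (55,98) and the blue pack at (65,198). I'll refine the dock pose from the plate's front edge.

```bash
sed -i 's/(H>108)&(H<130)/(H>102)\&(H<130)/' h.py && python3 - <<'E'
from h import *
c=cam("wrist"); im=c["image"]
h=cv2.cvtColor(im,cv2.COLOR_BGR2HSV)
m=((h[...,1]<60)&(h[...,2]>90)).astype(np.uint8); m[165:]=0
n,l,st,ce=cv2.connectedComponentsWithStats(m); i=1+np.argmax(st[1:,4]); print(st[i])
m=(l==i)
# front edge: topmost per column, sides: extremes per row
cols=np.arange(175,325); top=[np.argmax(m[:,x])-.5 for x in cols]
P=onz(c,np.c_[cols,top],.008)
rows=np.arange(125,160); L=onz(c,[[np.argmax(m[y])-.5,y] for y in rows],.008); Rr=onz(c,[[511-np.argmax(m[y][::-1])+.5,y] for y in rows],.008)
def fit(P):
    vx,vy,x,y=cv2.fitLine(P[:,:2].astype(np.float32),cv2.DIST_HUBER,0,.001,.001).ravel(); return np.array([vx,vy]),np.array([x,y])
(vf,pf),(vl,pl),(vr,pr)=fit(P),fit(L),fit(Rr)
print("angles front,l,r",[np.round(np.degrees(np.arctan2(v[1],v[0])),2) for v in(vf,vl,vr)])
def X(v,p,w,q): t=np.linalg.solve(np.c_[v,-w],q-p); return p+t[0]*v
A,B=X(vf,pf,vl,pl),X(vf,pf,vr,pr); print(A,B,np.linalg.norm(A-B))
for col in["red","yellow","blue"]:
    for ce,a,_ in blobs(im,col,200): print(col,ce,a,np.round(onz(c,[ce],.008)[0,:2],4))
y=(B-A)/np.linalg.norm(B-A); x=np.array([y[1],-y[0]]); mid=(A+B)/2; print("yaw",np.degrees(np.arctan2(x[1],x[0])),"origin",mid+.145*x)
for o,n in(((204.4,220),-1),((253,220.3),0),((301.7,220.3),1)):
    q=onz(c,[o],.033)[0,:2]-(mid+.145*x); print("tooth",n,q@x,q@y)
t=cam("top")
for col in["red","yellow","blue"]:
    for ce,a,_ in blobs(t["image"],col,30):
        if ce[0]<300 and ce[0]>200: 
            for z in((.055,) if ce[1]<180 else (.008,)):
                q=onz(t,[ce],z)[0,:2]-(mid+.145*x); print(col,z,np.round([q@x,q@y],4))
E
```

```text
[ 160   34  174  131 6379]
angles front,l,r [np.float32(-86.81), np.float32(3.38), np.float32(2.38)]
[ 0.43486172 -0.13729084] [0.4210858  0.10998338] 0.24765766
red [48.94982578 97.17630662] 1435 [ 0.4165 -0.2957]
red [ 70.6770428  106.13618677] 257 [ 0.4269 -0.267 ]
red [297.92324561 132.24342105] 456 [0.4448 0.06  ]
red [481.17889908 213.52752294] 218 [0.5553 0.363 ]
yellow [248.58672377 132.10492505] 467 [ 0.4486 -0.0124]
yellow [ 88.08566108 292.51955307] 537 [ 0.7379 -0.2786]
yellow [425.27504554 292.99089253] 549 [0.7064 0.3083]
yellow [388.83840479 346.65560166] 4338 [0.8255 0.267 ]
blue [199.31941545 131.47181628] 479 [ 0.4517 -0.0846]
blue [ 58.87476281 201.9259962 ] 1054 [ 0.5729 -0.305 ]
blue [ 78.71485944 202.31325301] 249 [ 0.5718 -0.2742]
yaw 3.1887136 origin [ 0.57274926 -0.00558813]
tooth -1 0.004060107378972837 -0.06702229912133455
tooth 0 0.004589757874637464 0.006418074237775923
tooth 1 0.004602485829174527 0.08005565434915834
red 0.055 [0.1108 0.0724]
red 0.008 [-0.1228  0.0751]
yellow 0.055 [0.1097 0.0002]
blue 0.055 [ 0.111  -0.0709]
```

```bash
cat >> h.py <<'E'
YAW=np.radians(3.19); O=np.array([.5727,-.0056])
def dock(x,y): return O+np.array([x*np.cos(YAW)-y*np.sin(YAW),x*np.sin(YAW)+y*np.cos(YAW)])
def undock(p): q=np.array(p)[:2]-O; return np.array([q[0]*np.cos(YAW)+q[1]*np.sin(YAW),-q[0]*np.sin(YAW)+q[1]*np.cos(YAW)])
E
python3 -c "
from h import *
p=dock(.019,.156); print(p); go([*p,.13],93.19); go([*p,.072],93.19)"
```

```text
[0.58298959 0.15121557]
shift [-0.092   0.1426  0.1308] turn 0.12 | pos [0.4994 0.0035 0.2608] yang 93.31 q6 -1.724 t 2.0167
shift [-0.092   0.1426  0.1888] turn 0.12 | pos [0.4994 0.0035 0.2608] yang 93.31 q6 -1.724 t 2.0167
```

Request:
{"name": "servo_tool", "arguments": {
  "plan": "-0.02 0.03 0.02 0; -0.04 0.06 0.04 0; -0.06 0.09 0.06 0; -0.08 0.12 0.08 0; -0.092 0.142 0.1 0; -0.092 0.142 0.12 0; -0.092 0.142 0.13 0; -0.092 0.142 0.145 0; -0.092 0.142 0.16 0; -0.092 0.142 0.175 0; -0.092 0.142 0.187 0; -0.092 0.142 0.187 0"
}}

```text
t: 3.02
tool_pos: [0.5815, 0.149, 0.0712]
orientation: [0.089, -3.136, 0.001]
force: [-0.6, 0.3, -0.3]
opening: 0.0934
gripper_force: 0.0
```

Request:
{"name": "servo_tool", "arguments": {
  "plan": "0 0 0 0; 0 0 0 0; 0 0 0 0; 0 0 0 0; 0 0 0 0; 0 0 0 0; 0 0 0 0; 0 0 0 0",
  "grip": 1,
  "grip_force": 20
}}

```text
t: 3.68
tool_pos: [0.5837, 0.1493, 0.0737]
orientation: [-0.088, 3.14, -0.0]
force: [-0.6, -1.1, -0.3]
opening: 0.0441
gripper_force: 0.0
```

Request:
{"name": "servo_tool", "arguments": {
  "plan": "0 0 0 0; 0 0 0 0; 0 0 0 0; 0 0 0 0; 0 0 0 0; 0 0 0 0; 0 0 0 0; 0 0 0 0"
}}

```text
t: 4.35
tool_pos: [0.5836, 0.1495, 0.0736]
orientation: [0.088, -3.14, -0.0]
force: [0.2, 3.0, -0.7]
opening: 0.0217
gripper_force: 20.0
```

Request:
{"name": "servo_tool", "arguments": {
  "plan": "0 0.005 0 0; 0 0.01 0 0; 0 0.015 0 0; 0 0.02 0 0; 0 0.024 0 0; 0 0.027 0 0; 0 0.029 0 0; 0 0.031 0 0; 0 0.032 0 0; 0 0.033 0 0; 0 0.033 0 0; 0 0.033 0 0"
}}

```text
t: 5.35
tool_pos: [0.582, 0.1807, 0.0735]
orientation: [0.087, -3.14, 0.004]
force: [1.1, -8.6, -0.7]
opening: 0.0221
gripper_force: 20.0
```

```bash
python3 -c "
from h import *
s=status.read_state(); print(undock(s['tool_pos']),s['force'],s['opening'])"
```

```text
[0.01961299 0.18547362] [ 1.09680477 -8.56612646 -0.71911036] 0.022053175072963463
```

Request:
{"name": "servo_tool", "arguments": {
  "plan": "0 0 0 0; 0 0 0 0; 0 0 0 0; 0 0 0 0; 0 0 0 0; 0 0 -0.02 0; 0 0 -0.05 0; 0 0 -0.09 0; 0 0 -0.13 0; 0 0 -0.16 0; 0 0 -0.185 0; 0 0 -0.185 0",
  "grip": -1
}}

```text
t: 6.35
tool_pos: [0.5845, 0.1831, 0.2665]
orientation: [-0.088, 3.13, 0.003]
force: [1.1, 0.5, 0.6]
opening: 0.0925
gripper_force: 0.0
```

```bash
python3 -c "
from h import *
go([.48,-.28,.26],93.19)"
```

```text
shift [ 0.1306 -0.4565  0.0042] turn 0.05 | pos [0.5845 0.1831 0.2665] yang 93.24 q6 -1.408 t 6.35
```

Request:
{"name": "servo_tool", "arguments": {
  "plan": "0.011 -0.038 0 0; 0.022 -0.076 0 0; 0.033 -0.114 0 0; 0.044 -0.152 0 0; 0.055 -0.19 0 0; 0.065 -0.228 0 0; 0.076 -0.266 0 0; 0.087 -0.304 0 0; 0.098 -0.342 0 0; 0.109 -0.38 0 0; 0.12 -0.418 0 0; 0.13 -0.456 0 0"
}}

```text
t: 7.35
tool_pos: [0.4767, -0.2818, 0.2581]
orientation: [0.089, -3.14, -0.001]
force: [1.0, 0.3, 0.2]
opening: 0.0931
gripper_force: 0.0
```

Request:
{"name": "servo_tool", "arguments": {
  "plan": "0 0 0 0; 0 0 0 0; 0 0 0 0; 0 0 0 0"
}}

```text
t: 7.68
tool_pos: [0.478, -0.279, 0.2583]
orientation: [0.09, -3.14, -0.001]
force: [-0.1, 0.3, -0.1]
opening: 0.0928
gripper_force: 0.0
```

```bash
cat >> h.py <<'E'
def pack(c,col,z=.028,amin=150):
    for ce,a,cs in blobs(c["image"],col,amin):
        cc=cv2.convexHull(cs).astype(float)
        P=onz(c,cs,z)[:,:2]; r=cv2.minAreaRect((P*1000).astype(np.float32)); b=cv2.boxPoints(r)
        e=b[1]-b[0]; f=b[2]-b[1]; L=e if np.hypot(*e)>np.hypot(*f) else f
        print(col,"px",np.round(ce,1),a,"ctr",np.round(r[0],1),"size",np.round(r[1],1),"long axis deg",round(np.degrees(np.arctan2(L[1],L[0]))%180,1))
E
python3 - <<'E'
from h import *
c=cam("wrist"); cv2.imwrite("pics/w2.png",c["image"])
pack(c,"red"); pack(c,"blue"); go([.48,-.28,.26],93.19)
E
```

```text
red px [259.2 126.6] 1289 ctr [ 418.5 -279.9] size [35.5 67.7] long axis deg 150.2
red px [486. 158.] 438 ctr [443.3  43.7] size [17.1 46.9] long axis deg 93.1
blue px [388.2 157.2] 447 ctr [450.1 -93.6] size [18.6 47.1] long axis deg 93.2
blue px [247.5 225.5] 968 ctr [ 567. -289.] size [36.  68.5] long axis deg 170.0
shift [-0.0018 -0.0012 -0.0015] turn 0.13 | pos [ 0.4781 -0.2789  0.2585] yang 93.32 q6 -2.25 t 7.7333
```

View pics/w2.png

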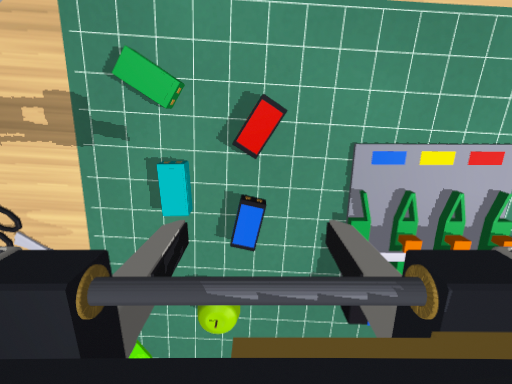

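The wrist view shows the red pack at (259,127), the blue pack at (248,225), the teal block at (173,190) and the apple at (218,317). The packs are clear of their neighbours. I'll take the red pack first.

```bash
python3 -c "
from h import *
go([.4185,-.280,.1],60.2);go([.4185,-.280,.025],60.2)"
```

```text
shift [0.0595 0.0023 0.1585] turn 33.12 | pos [ 0.4781 -0.2789  0.2585] yang 93.32 q6 -2.25 t 7.7333
shift [0.0595 0.0022 0.2335] turn 33.12 | pos [ 0.4781 -0.2789  0.2585] yang 93.32 q6 -2.25 t 7.7333
```

Request:
{"name": "servo_tool", "arguments": {
  "plan": "0.015 0 0.02 7; 0.03 0.001 0.04 14; 0.045 0.002 0.07 21; 0.0595 0.002 0.1 28; 0.0595 0.002 0.12 33.1; 0.0595 0.002 0.14 33.1; 0.0595 0.002 0.14 33.1; 0.0595 0.002 0.14 33.1",
  "grip": -0.4
}}

```text
t: 8.4
tool_pos: [0.4179, -0.2801, 0.118]
orientation: [-0.806, -3.034, -0.002]
force: [-0.1, -1.0, 0.2]
opening: 0.0651
gripper_force: 0.0
```

```bash
python3 - <<'E'
from h import *
c=cam("wrist"); cv2.imwrite("pics/w3.png",c["image"])
pack(c,"red"); go([.4185,-.28,.025],60.2); print(status.read_state()["opening"])
E
```

```text
red px [258.3 198.6] 2579 ctr [ 419.  -280.2] size [35.2 67.2] long axis deg 150.3
shift [0.0008 0.0008 0.0945] turn 0.05 | pos [ 0.4188 -0.2811  0.1195] yang 60.25 q6 -1.744 t 8.45
0.06520420969033867
```

Close-up confirms (419, -280.2), 150.3°. Descending and gripping.

Request:
{"name": "servo_tool", "arguments": {
  "plan": "0 0 0.03 0; 0 0.001 0.06 0; 0 0.001 0.075 0; 0 0.001 0.088 0; 0 0.001 0.094 0; 0 0.001 0.094 0; 0 0.001 0.094 0"
}}

```text
t: 9.03
tool_pos: [0.4197, -0.2814, 0.0261]
orientation: [0.808, 3.034, -0.001]
force: [0.0, 0.2, -0.2]
opening: 0.065
gripper_force: 0.0
```

Request:
{"name": "servo_tool", "arguments": {
  "plan": "0 0 0 0; 0 0 0 0; 0 0 0 0; 0 0 0 0; 0 0 0 0; 0 0 0 0; 0 0 0 0; 0 0 0 0",
  "grip": 1,
  "grip_force": 25
}}

```text
t: 9.7
tool_pos: [0.419, -0.281, 0.0252]
orientation: [0.81, 3.035, -0.0]
force: [-0.7, 1.6, 5.5]
opening: 0.0398
gripper_force: 25.0
```

Request:
{"name": "servo_tool", "arguments": {
  "plan": "0 0 -0.02 0; 0 0 -0.05 0; 0 0 -0.08 0; 0 0 -0.08 0; 0 0 -0.08 0"
}}

```text
t: 10.12
tool_pos: [0.4196, -0.2818, 0.1062]
orientation: [0.809, 3.032, -0.003]
force: [-0.4, -0.1, -2.9]
opening: 0.0398
gripper_force: 25.0
```

```bash
python3 -c "
from h import *
p=dock(-.1,.072);print(p,status.read_state()['opening'])
go([*p,.105],93.19);go([*p,.035],93.19)"
```

```text
[0.46884835 0.06072371] 0.03984532716597257
shift [0.1279 0.3215 0.0005] turn -33.08 | pos [ 0.4196 -0.2818  0.1062] yang 60.11 q6 -1.742 t 10.1167
shift [0.1282 0.3216 0.0705] turn -33.08 | pos [ 0.4196 -0.2818  0.1062] yang 60.11 q6 -1.742 t 10.1167
```

Request:
{"name": "servo_tool", "arguments": {
  "plan": "0.0128 0.0322 0 -3.3; 0.0256 0.0644 0 -6.6; 0.0384 0.0966 0 -9.9; 0.0512 0.1286 0 -13.2; 0.064 0.1608 0 -16.5; 0.0768 0.193 0 -19.8; 0.0896 0.2252 0 -23.1; 0.1024 0.2574 0 -26.4; 0.1152 0.289 0 -29.7; 0.128 0.3215 0 -33.1; 0.128 0.3215 0 -33.1; 0.128 0.3215 0 -33.1"
}}

```text
t: 11.12
tool_pos: [0.4662, 0.0632, 0.1025]
orientation: [0.094, -3.137, 0.0]
force: [0.0, -0.5, -3.1]
opening: 0.04
gripper_force: 25.0
```

```bash
python3 -c "
from h import *
p=dock(-.1,.072)
go([*p,.0345],93.19)"
```

```text
shift [-0.0027 -0.0026  0.068 ] turn 0.23 | pos [0.4662 0.0632 0.1025] yang 93.42 q6 -1.605 t 11.1167
```

Request:
{"name": "servo_tool", "arguments": {
  "plan": "-0.002 -0.002 0.02 0; -0.002 -0.002 0.04 0; -0.002 -0.002 0.055 0; -0.002 -0.002 0.062 0; -0.002 -0.002 0.066 0; -0.002 -0.002 0.068 0; -0.002 -0.002 0.068 0; -0.002 -0.002 0.068 0"
}}

```text
t: 11.78
tool_pos: [0.4705, 0.0595, 0.0374]
orientation: [-0.087, 3.139, -0.0]
force: [1.0, -0.1, -2.6]
opening: 0.0397
gripper_force: 25.0
```

```bash
python3 -c "
from h import *
s=status.read_state();print(undock(s['tool_pos']),s['force'])
go([*dock(-.1,.072),.0335],93.19)"
```

```text
[-0.09837444  0.07072925] [ 1.00939635 -0.12556405 -2.58708105]
shift [0.0016 0.0013 0.0039] turn 0.0 | pos [0.4705 0.0595 0.0374] yang 93.19 q6 -1.609 t 11.7833
```

Request:
{"name": "servo_tool", "arguments": {
  "plan": "0.001 0.001 0.002 0; 0.001 0.001 0.004 0; 0.001 0.001 0.004 0; 0.001 0.001 0.004 0"
}}

```text
t: 12.12
tool_pos: [0.4695, 0.0609, 0.0332]
orientation: [-0.089, 3.139, -0.0]
force: [1.1, 0.3, 0.2]
opening: 0.04
gripper_force: 25.0
```

Request:
{"name": "servo_tool", "arguments": {
  "plan": "0 0 0 0; 0 0 0 0; 0 0 0 0; 0 0 0 0; 0 0 0 0; 0 0 -0.02 0; 0 0 -0.05 0; 0 0 -0.08 0; 0 0 -0.08 0; 0 0 -0.08 0",
  "grip": -0.4
}}

```text
t: 12.95
tool_pos: [0.4707, 0.0608, 0.1148]
orientation: [-0.088, 3.136, -0.0]
force: [-0.7, -0.0, -1.5]
opening: 0.0646
gripper_force: 0.0
```

```bash
python3 - <<'E'
from h import *
c=cam("wrist"); cv2.imwrite("pics/w4.png",c["image"])
pack(c,"red",.036); print(dock(-.1,.072))
go([*dock(-.16,.072),.115],93.19); go([*dock(-.16,.072),.045],93.19)
E
```

```text
red px [257.  198.5] 2794 ctr [468.2  60.1] size [66.1 35.2] long axis deg 3.2
[0.46884835 0.06072371]
shift [ 0.0605  0.     -0.002 ] turn 0.03 | pos [0.4693 0.0608 0.1131] yang 93.22 q6 -1.607 t 13.0
shift [0.0606 0.     0.068 ] turn 0.03 | pos [0.4693 0.0608 0.1131] yang 93.22 q6 -1.607 t 13.0
```

View pics/w4.png

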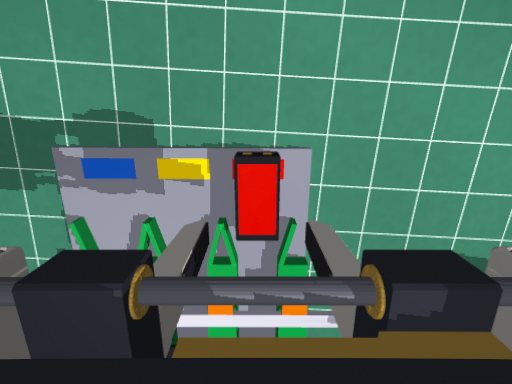

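Picture: the red pack stands squarely in the red mouth, at (257,195) and in line with the bay. Now I'll close the fingers behind it and push.

Request:
{"name": "servo_tool", "arguments": {
  "plan": "0.02 0 0 0; 0.04 0 0 0; 0.06 0 0 0; 0.06 0 0 0; 0.06 0 0.02 0; 0.06 0 0.04 0; 0.06 0 0.05 0; 0.06 0 0.06 0; 0.06 0 0.067 0; 0.06 0 0.067 0; 0.06 0 0.067 0; 0.06 0 0.067 0",
  "grip": 1
}}

```text
t: 14.0
tool_pos: [0.4096, 0.0574, 0.0463]
orientation: [-0.088, 3.139, -0.0]
force: [-0.0, -0.1, 0.1]
opening: 0.0007
gripper_force: 0.0
```

```bash
python3 -c "
from h import *
s=status.read_state();print(undock(s['tool_pos']),s['opening'],s['force'])
go([*dock(-.06,.072),.046],93.19)"
```

```text
[-0.15935483  0.07197864] 0.0007074594482948174 [-0.00087191 -0.1269691   0.0630122 ]
shift [-0.0994 -0.      0.0004] turn 0.03 | pos [0.4096 0.0574 0.0463] yang 93.22 q6 -1.612 t 14.0
```

Request:
{"name": "servo_tool", "arguments": {
  "plan": "-0.01 0 0 0; -0.02 0 0 0; -0.03 0 0 0; -0.04 0 0 0; -0.05 0 0 0; -0.06 0 0 0; -0.07 0 0 0; -0.08 0 0 0; -0.09 0 0 0; -0.1 0 0 0; -0.1 0 0 0; -0.1 0 0 0"
}}

```text
t: 15.0
tool_pos: [0.5095, 0.063, 0.0464]
orientation: [-0.088, 3.139, -0.0]
force: [-1.3, -0.4, 0.3]
opening: 0.0002
gripper_force: 0.0
```

```bash
python3 - <<'E'
from h import *
s=status.read_state();print(undock(s['tool_pos']),s['opening'],s['force'])
go([*dock(-.0025,.072),.046],93.19)
c=cam("wrist"); cv2.imwrite("pics/w5.png",c["image"])
E
```

```text
[-0.05926763  0.07204356] 0.0001546953553469525 [-1.29783763 -0.35051173  0.27587512]
shift [-0.0568 -0.0001  0.0004] turn 0.03 | pos [0.5095 0.063  0.0464] yang 93.22 q6 -1.604 t 15.0
```

View pics/w5.png

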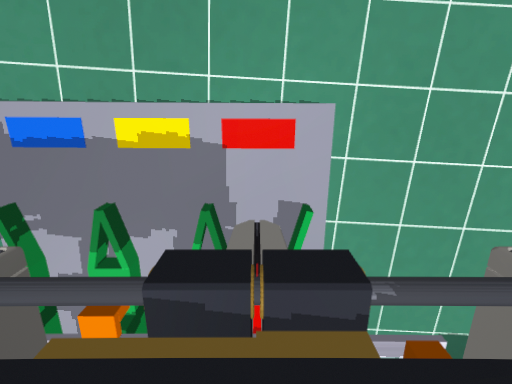

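The fingers are in line with the red bay, the pack is ahead of them, and the push takes only 1.3 N. Continuing.

Request:
{"name": "servo_tool", "arguments": {
  "plan": "-0.008 0 0 0; -0.016 0 0 0; -0.024 0 0 0; -0.032 0 0 0; -0.04 0 0 0; -0.045 0 0 0; -0.05 0 0 0; -0.053 0 0 0; -0.055 0 0 0; -0.056 0 0 0; -0.056 0 0 0"
}}

```text
t: 15.97
tool_pos: [0.5649, 0.0662, 0.0456]
orientation: [-0.088, 3.14, 0.0]
force: [1.1, 0.2, 0.0]
opening: 0.0004
gripper_force: 0.0
```

```bash
python3 - <<'E'
from h import *
s=status.read_state();print(undock(s['tool_pos']),s['opening'],s['force'])
E
```

```text
[-0.00383682  0.0720981 ] 0.00042585465396184505 [1.09696762 0.22878711 0.04199774]
```

Request:
{"name": "servo_tool", "arguments": {
  "plan": "-0.001 0 0 0; -0.002 0 0 0; -0.003 0 0 0; -0.004 0 0 0; -0.004 0 0 0"
}}

```text
t: 16.38
tool_pos: [0.5666, 0.0663, 0.0453]
orientation: [0.088, -3.136, 0.0]
force: [-11.3, -0.9, 9.8]
opening: -0.0
gripper_force: 5.8
```

Request:
{"name": "servo_tool", "arguments": {
  "plan": "0.01 0 0 0; 0.025 0 0 0; 0.035 0 0 0; 0.045 0 -0.03 0; 0.055 0 -0.06 0; 0.065 0 -0.1 0; 0.075 0 -0.14 0; 0.085 0 -0.17 0; 0.085 0 -0.2 0; 0.085 0 -0.22 0; 0.085 0 -0.22 0; 0.085 0 -0.22 0",
  "grip": -0.4
}}

```text
t: 17.38
tool_pos: [0.4849, 0.0617, 0.2674]
orientation: [-0.088, 3.136, -0.0]
force: [-0.3, -0.1, -0.7]
opening: 0.0645
gripper_force: 0.0
```

```bash
python3 - <<'E'
from h import *
c=cam("wrist"); cv2.imwrite("pics/w6.png",cv2.resize(c["image"][120:300,120:420],None,fx=2.5,fy=2.5))
pack(c,"red",.036); print(dock(.005,.092),dock(.005,.052),proj(c,[[*dock(.005,.092),.036],[*dock(.005,.052),.036]]))
t=cam("top"); pack(t,"blue",.028,60); pack(t,"red",.036,60)
go([.48,-.28,.26],93.19)
E
```

```text
red px [257. 139.] 429 ctr [442.6  58.9] size [16.6 45.1] long axis deg 93.2
red px [437.9 217.2] 176 ctr [545.5 339.9] size [21.7 27.7] long axis deg 160.4
red px [256.9 249.9] 340 ctr [615.6  68.5] size [24.6 35. ] long axis deg 93.2
[0.57257271 0.08653568] [0.5747986  0.04659766] [[270.24456282 225.5381224 ]
 [244.24573642 225.54957672]]
blue px [ 79.  163.9] 201 ctr [664.  718.7] size [167.1 111.4] long axis deg 5.4
blue px [277.7 149.8] 169 ctr [691.4 -72.7] size [44.7 52.8] long axis deg 179.7
blue px [335.5 182.9] 197 ctr [ 567.3 -284.8] size [42.4 69. ] long axis deg 170.0
blue px [280.9 214. ] 62 ctr [453.2 -81.6] size [44.3 14.7] long axis deg 89.6
blue px [448.8 237. ] 237 ctr [ 356.5 -722. ] size [84.4 57.5] long axis deg 84.6
blue px [ 92.3 302. ] 140 ctr [124.3 628.9] size [124.   16.9] long axis deg 11.8
red px [238.5 152.3] 165 ctr [683.4  74.1] size [40.8 52.4] long axis deg 180.0
red px [239.6 171. ] 69 ctr [612.5  70.5] size [33.3 22.3] long axis deg 89.6
red px [469.8 239.8] 70 ctr [ 346.5 -800.6] size [45.7 22.8] long axis deg 88.6
shift [ 0.0226 -0.3409  0.0045] turn 0.03 | pos [0.4835 0.0616 0.2645] yang 93.22 q6 -1.605 t 17.4833
```

View pics/w6.png

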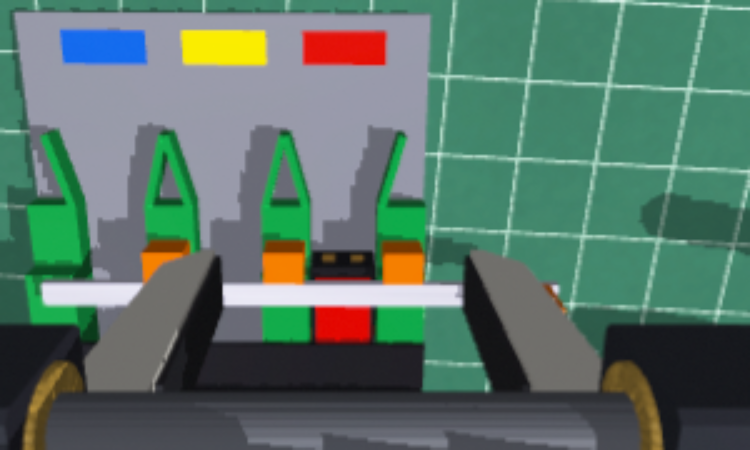

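```bash
python3 - <<'E'
from h import *
c=cam("wrist"); im=c["image"]
for x in(-.001,.002,.005,.008): print(x,[np.round(proj(c,[[*dock(x,.072),z]])[0],1) for z in(.008,.036)])
print("tooth front/top rear", [np.round(proj(c,[[*dock(x,.108),z]])[0],1) for x,z in((-.008,.041),(-.008,.025),(.012,.046))])
for r in range(212,236): print(r,im[r,257].tolist(),im[r,253].tolist(), im[r,282].tolist())
E
```

```text
-0.001 [array([257.2, 217.6]), array([257.2, 224.4])]
0.002 [array([257.2, 219.3]), array([257.2, 226.2])]
0.005 [array([257.2, 221. ]), array([257.2, 228.1])]
0.008 [array([257.2, 222.7]), array([257.2, 229.9])]
tooth front/top rear [array([281.2, 221.4]), array([280.3, 217.4]), array([281.2, 235.1])]
212 [116, 105, 104] [116, 105, 104] [74, 171, 15]
213 [116, 105, 104] [116, 104, 104] [75, 171, 14]
214 [116, 104, 104] [116, 104, 103] [75, 172, 14]
215 [116, 105, 104] [116, 105, 104] [75, 171, 16]
216 [116, 105, 104] [117, 105, 104] [75, 171, 15]
217 [116, 105, 104] [116, 105, 104] [58, 132, 16]
218 [116, 105, 104] [116, 105, 103] [43, 106, 43]
219 [116, 105, 104] [116, 105, 104] [16, 70, 107]
220 [117, 105, 103] [116, 104, 104] [0, 55, 117]
221 [117, 105, 104] [116, 105, 104] [0, 55, 117]
222 [81, 72, 72] [82, 73, 73] [0, 55, 117]
223 [35, 31, 31] [36, 31, 31] [0, 56, 117]
224 [19, 16, 15] [29, 60, 82] [0, 115, 234]
225 [18, 15, 15] [31, 69, 92] [0, 127, 245]
226 [19, 16, 16] [29, 58, 78] [0, 127, 245]
227 [17, 15, 15] [21, 29, 37] [0, 126, 245]
228 [17, 15, 15] [19, 15, 17] [0, 126, 245]
229 [31, 25, 27] [31, 26, 27] [0, 127, 245]
230 [38, 31, 33] [38, 32, 33] [0, 126, 245]
231 [39, 32, 34] [39, 33, 33] [0, 126, 245]
232 [31, 25, 26] [39, 32, 33] [0, 127, 245]
233 [24, 22, 83] [27, 23, 83] [0, 126, 245]
234 [61, 56, 126] [61, 56, 125] [0, 126, 245]
235 [107, 97, 113] [107, 97, 113] [0, 127, 245]
```

Picture: the red pack is in its bay behind the bar. Its edge rows (222, 229) match the home prediction once I allow for the offset seen at the tooth. Now the blue pack.

```bash
python3 -c "
from h import *
go([.567,-.288,.14],80)"
```

```text
shift [-0.0644 -0.3538  0.1238] turn 13.22 | pos [0.4832 0.0616 0.264 ] yang 93.22 q6 -1.605 t 17.5333
```

Request:
{"name": "servo_tool", "arguments": {
  "plan": "-0.007 -0.038 0 0; -0.014 -0.076 0 3; -0.021 -0.114 0 6; -0.028 -0.152 0 9; -0.035 -0.19 0.01 12; -0.042 -0.228 0.03 13.2; -0.049 -0.266 0.05 13.2; -0.056 -0.304 0.08 13.2; -0.0644 -0.34 0.1 13.2; -0.0644 -0.354 0.123 13.2; -0.0644 -0.354 0.123 13.2; -0.0644 -0.354 0.123 13.2"
}}

```text
t: 18.53
tool_pos: [0.5653, -0.288, 0.1375]
orientation: [-0.276, -3.122, -0.006]
force: [-0.6, 0.2, -0.5]
opening: 0.0649
gripper_force: 0.0
```

Request:
{"name": "servo_tool", "arguments": {
  "plan": "0 0 0 0; 0 0 0 0; 0 0 0 0"
}}

```text
t: 18.78
tool_pos: [0.569, -0.2875, 0.1445]
orientation: [0.271, 3.127, -0.002]
force: [0.4, -0.8, 0.1]
opening: 0.0649
gripper_force: 0.0
```

```bash
python3 - <<'E'
from h import *
c=cam("wrist"); pack(c,"blue",.028); go([.567,-.289,.025],80)
E
```

```text
blue px [450.2  31.9] 1276 ctr [455.2 -96.8] size [18.5 46.1] long axis deg 92.6
blue px [256.  187.7] 2167 ctr [ 566.9 -289. ] size [35.5 67.6] long axis deg 170.0
blue px [479.3 261.2] 280 ctr [693.1 -61.6] size [23.5 24. ] long axis deg 173.5
shift [ 0.002  -0.0016  0.1195] turn 0.1 | pos [ 0.569  -0.2876  0.1445] yang 80.1 q6 -1.946 t 18.8333
```

Request:
{"name": "servo_tool", "arguments": {
  "plan": "0.002 -0.001 0.03 0; 0.002 -0.0015 0.06 0; 0.002 -0.0015 0.085 0; 0.002 -0.0015 0.105 0; 0.002 -0.0015 0.115 0; 0.002 -0.0015 0.119 0; 0.002 -0.0015 0.119 0; 0.002 -0.0015 0.119 0"
}}

```text
t: 19.5
tool_pos: [0.5669, -0.2897, 0.0255]
orientation: [0.272, 3.128, -0.002]
force: [0.3, -0.0, 0.5]
opening: 0.0651
gripper_force: 0.0
```

Request:
{"name": "servo_tool", "arguments": {
  "plan": "0 0 0 0; 0 0 0 0; 0 0 0 0; 0 0 0 0; 0 0 0 0; 0 0 0 0; 0 0 0 0; 0 0 0 0",
  "grip": 1,
  "grip_force": 25
}}

```text
t: 20.17
tool_pos: [0.5662, -0.2895, 0.0243]
orientation: [0.273, 3.129, -0.0]
force: [-1.0, 1.0, 4.8]
opening: 0.0396
gripper_force: 25.0
```

Request:
{"name": "servo_tool", "arguments": {
  "plan": "0 0 -0.02 0; 0 0 -0.05 0; 0 0 -0.08 0; 0 0 -0.08 0; 0 0 -0.08 0"
}}

```text
t: 20.58
tool_pos: [0.5671, -0.2903, 0.1058]
orientation: [0.273, 3.126, -0.003]
force: [-0.2, 0.2, -2.2]
opening: 0.0401
gripper_force: 25.0
```

```bash
python3 -c "
from h import *
p=dock(-.1,-.072);print(p,status.read_state()['opening'])
go([*p,.105],93.19);go([*p,.035],93.19)"
```

```text
[ 0.47686155 -0.08305316] 0.04011472222091437
shift [ 0.1248  0.1884 -0.    ] turn -13.17 | pos [ 0.5671 -0.2903  0.1058] yang 80.02 q6 -1.95 t 20.5833
shift [0.1251 0.1885 0.07  ] turn -13.17 | pos [ 0.5671 -0.2903  0.1058] yang 80.02 q6 -1.95 t 20.5833
```

Request:
{"name": "servo_tool", "arguments": {
  "plan": "0.0175 0.018 0 -2; 0.034 0.042 0 -4; 0.05 0.066 0 -6; 0.066 0.09 0 -8; 0.082 0.115 0 -10; 0.098 0.14 0 -12; 0.112 0.165 0 -13.2; 0.125 0.1885 0 -13.2; 0.125 0.1885 0 -13.2; 0.125 0.1885 0 -13.2; 0.125 0.1885 0 -13.2; 0.125 0.1885 0 -13.2"
}}

```text
t: 21.58
tool_pos: [0.4752, -0.0827, 0.1029]
orientation: [0.087, -3.139, 0.0]
force: [0.3, -0.2, -2.3]
opening: 0.0398
gripper_force: 25.0
```

```bash
python3 -c "
from h import *
go([*dock(-.1,-.072),.0335],93.19)"
```

```text
shift [-0.0018 -0.0004  0.0694] turn -0.01 | pos [ 0.4752 -0.0827  0.1029] yang 93.18 q6 -1.905 t 21.5833
```

Request:
{"name": "servo_tool", "arguments": {
  "plan": "-0.002 0 0.02 0; -0.002 0 0.04 0; -0.002 0 0.055 0; -0.002 0 0.062 0; -0.002 0 0.066 0; -0.002 0 0.069 0; -0.002 0 0.07 0; -0.002 0 0.07 0; -0.002 0 0.07 0"
}}

```text
t: 22.33
tool_pos: [0.478, -0.0822, 0.0345]
orientation: [-0.088, 3.139, -0.001]
force: [-0.1, 0.2, -2.2]
opening: 0.0396
gripper_force: 25.0
```

```bash
python3 -c "
from h import *
print(status.read_state()['force'])
go([*dock(-.1,-.072),.0325],93.19)"
```

```text
[-0.11596136  0.16526032 -2.22833499]
shift [ 0.0012 -0.0008  0.002 ] turn 0.03 | pos [ 0.478  -0.0822  0.0345] yang 93.22 q6 -1.903 t 22.3333
```

Request:
{"name": "servo_tool", "arguments": {
  "plan": "0.001 -0.001 0.001 0; 0.001 -0.001 0.002 0; 0.001 -0.001 0.002 0"
}}

```text
t: 22.58
tool_pos: [0.4769, -0.0832, 0.0322]
orientation: [-0.088, 3.139, -0.001]
force: [-1.0, -1.1, 1.6]
opening: 0.0398
gripper_force: 25.0
```

Request:
{"name": "servo_tool", "arguments": {
  "plan": "0 0 0 0; 0 0 0 0; 0 0 0 0; 0 0 0 0; 0 0 0 0; 0 0 -0.02 0; 0 0 -0.05 0; 0 0 -0.08 0; 0 0 -0.08 0; 0 0 -0.08 0",
  "grip": -0.4
}}

```text
t: 23.42
tool_pos: [0.4782, -0.0834, 0.1139]
orientation: [-0.088, 3.136, -0.002]
force: [0.2, -0.5, -0.9]
opening: 0.0649
gripper_force: 0.0
```

```bash
python3 - <<'E'
from h import *
c=cam("wrist"); pack(c,"blue",.036); print(dock(-.1,-.072))
go([*dock(-.16,-.072),.115],93.19); go([*dock(-.16,-.072),.046],93.19)
E
```

```text
blue px [257.2 200.5] 2809 ctr [477.2 -83.9] size [66.1 35.4] long axis deg 3.2
[ 0.47686155 -0.08305316]
shift [ 0.06    0.0001 -0.003 ] turn 0.03 | pos [ 0.4768 -0.0831  0.1121] yang 93.22 q6 -1.906 t 23.4667
shift [0.0601 0.0001 0.066 ] turn 0.03 | pos [ 0.4768 -0.0831  0.1121] yang 93.22 q6 -1.906 t 23.4667
```

Blue is well placed at the mouth. Going behind it to push.

Request:
{"name": "servo_tool", "arguments": {
  "plan": "0.02 0 0 0; 0.04 0 0 0; 0.06 0 0 0; 0.06 0 0 0; 0.06 0 0.02 0; 0.06 0 0.04 0; 0.06 0 0.05 0; 0.06 0 0.06 0; 0.06 0 0.066 0; 0.06 0 0.066 0; 0.06 0 0.066 0; 0.06 0 0.066 0",
  "grip": 1
}}

```text
t: 24.47
tool_pos: [0.4171, -0.0865, 0.0463]
orientation: [-0.088, 3.139, -0.001]
force: [-0.1, 0.2, -0.4]
opening: 0.0006
gripper_force: 0.0
```

```bash
python3 -c "
from h import *
print(status.read_state()['opening'])
go([*dock(-.06,-.072),.046],93.19)"
```

```text
0.0006014562295605843
shift [-0.0998  0.0001  0.0004] turn 0.03 | pos [ 0.4171 -0.0865  0.0463] yang 93.22 q6 -1.952 t 24.4667
```

Request:
{"name": "servo_tool", "arguments": {
  "plan": "-0.01 0 0 0; -0.02 0 0 0; -0.03 0 0 0; -0.04 0 0 0; -0.05 0 0 0; -0.06 0 0 0; -0.07 0 0 0; -0.08 0 0 0; -0.09 0 0 0; -0.1 0 0 0; -0.1 0 0 0; -0.1 0 0 0"
}}

```text
t: 25.47
tool_pos: [0.517, -0.0808, 0.0464]
orientation: [-0.089, 3.139, -0.001]
force: [-0.1, -0.6, -0.2]
opening: 0.0005
gripper_force: 0.0
```

Request:
{"name": "servo_tool", "arguments": {
  "plan": "-0.008 0 0 0; -0.016 0 0 0; -0.024 0 0 0; -0.032 0 0 0; -0.04 0 0 0; -0.045 0 0 0; -0.05 0 0 0; -0.053 0 0 0; -0.055 0 0 0; -0.055 0 0 0; -0.055 0 0 0"
}}

```text
t: 26.38
tool_pos: [0.5713, -0.0776, 0.0456]
orientation: [-0.088, 3.14, 0.0]
force: [-0.4, 0.3, 0.4]
opening: 0.0003
gripper_force: 0.0
```

```bash
python3 -c "
from h import *
s=status.read_state();print(undock(s['tool_pos']),s['force'])
go([*dock(-.002,-.072),.046],93.19)"
```

```text
[-0.0054251  -0.07182291] [-0.38493297  0.28255992  0.36743303]
shift [-0.0034 -0.0002 -0.0004] turn 0.03 | pos [ 0.5713 -0.0776  0.0456] yang 93.22 q6 -1.851 t 26.3833
```

Request:
{"name": "servo_tool", "arguments": {
  "plan": "-0.001 0 0 0; -0.002 0 0 0; -0.003 0 0 0; -0.004 0 0 0; -0.005 0 0 0; -0.005 0 0 0"
}}

```text
t: 26.88
tool_pos: [0.574, -0.0774, 0.0454]
orientation: [0.088, -3.135, -0.0]
force: [-11.9, -0.3, 8.8]
opening: 0.0001
gripper_force: 6.0
```

```bash
python3 -c "
from h import *
s=status.read_state();print(undock(s['tool_pos']),s['force'])"
```

```text
[-0.00267905 -0.07180439] [-11.86728531  -0.33433431   8.82097216]
```

Request:
{"name": "servo_tool", "arguments": {
  "plan": "0.01 0 0 0; 0.025 0 0 0; 0.035 0 0 0; 0.045 0.01 -0.03 0; 0.055 0.03 -0.06 0; 0.065 0.05 -0.1 0; 0.075 0.06 -0.14 0; 0.085 0.072 -0.17 0; 0.085 0.072 -0.2 0; 0.085 0.072 -0.22 0; 0.085 0.072 -0.22 0; 0.085 0.072 -0.22 0",
  "grip": -1
}}

```text
t: 27.88
tool_pos: [0.4883, -0.0102, 0.2674]
orientation: [-0.089, 3.136, -0.001]
force: [-0.4, -0.9, 0.6]
opening: 0.0759
gripper_force: 0.0
```

```bash
python3 - <<'E'
from h import *
c=cam("wrist"); im=c["image"]; cv2.imwrite("pics/w7.png",im)
for n,y in(("red",.072),("yellow",0),("blue",-.072)):
    u=int(round(proj(c,[[*dock(.005,y),.008]])[0][0])); col=im[190:245,u].astype(int).sum(1)
    e=190+np.argmax(col<200); print(n,"edge row",e,"pred home",proj(c,[[*dock(.005,y),.008]])[0], "5mm short",proj(c,[[*dock(.0,y),.008]])[0])
k=dock(.019,.185); print(k); go([*k,.13],93.19); go([*k,.072],93.19)
t=cam("top")
for ce,a,_ in blobs(t["image"],"orange",8):
    if 110<ce[0]<405 and 100<ce[1]<270: print("orange",ce,undock(onz(t,[ce],.06)[0]))
E
```

```text
red edge row 221 pred home [301.19694687 219.01741323] 5mm short [301.33755372 216.16928763]
yellow edge row 190 pred home [257.25654178 219.00925112] 5mm short [257.25741855 216.16223984]
blue edge row 220 pred home [213.32983482 219.01546708] 5mm short [213.19107014 216.16820609]
[0.58137582 0.18017064]
shift [-0.1043  0.1849  0.1356] turn 0.03 | pos [ 0.4875 -0.0102  0.2656] yang 93.22 q6 -1.753 t 27.9333
shift [-0.1043  0.1849  0.1936] turn 0.03 | pos [ 0.4875 -0.0102  0.2656] yang 93.22 q6 -1.753 t 27.9333
orange [208.08823529 177.94117647] [0.02301511 0.18787523]
orange [228.52941176 182.64705882] [0.00129144 0.11474127]
```

View pics/w7.png

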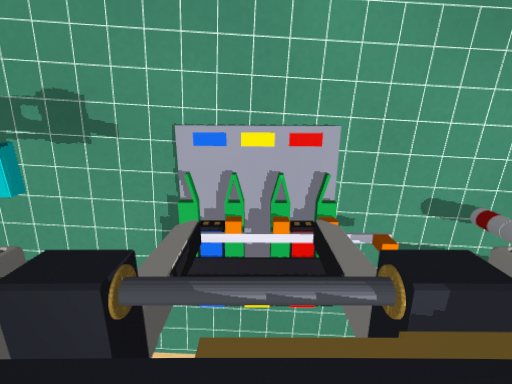

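Picture: both packs are home (rear edges at rows 220 and 221, prediction 219 with the known offset of about 1.3), the comb is open, and there is no yellow pack on the mat. Now to shut the comb.

Request:
{"name": "servo_tool", "arguments": {
  "plan": "-0.02 0.034 0 0; -0.04 0.068 0 0; -0.06 0.1 0.02 0; -0.08 0.135 0.05 0; -0.1 0.17 0.08 0; -0.104 0.185 0.1 0; -0.104 0.185 0.12 0; -0.104 0.185 0.14 0; -0.104 0.185 0.16 0; -0.104 0.185 0.175 0; -0.104 0.185 0.19 0; -0.104 0.185 0.192 0"
}}

```text
t: 28.98
tool_pos: [0.5769, 0.1794, 0.0677]
orientation: [0.088, -3.132, 0.003]
force: [-0.5, 0.1, -0.7]
opening: 0.093
gripper_force: 0.0
```

Request:
{"name": "servo_tool", "arguments": {
  "plan": "0 0 0 0; 0 0 0 0; 0 0 0 0; 0 0 0 0; 0 0 0 0; 0 0 0 0; 0 0 0 0; 0 0 0 0; 0 0 0 0; 0 0 0 0; 0 0 0 0; 0 0 0 0",
  "grip": 1,
  "grip_force": 20
}}

```text
t: 29.98
tool_pos: [0.5807, 0.1803, 0.0736]
orientation: [0.088, -3.14, -0.0]
force: [-0.0, 0.3, -0.5]
opening: 0.0218
gripper_force: 20.0
```

Request:
{"name": "servo_tool", "arguments": {
  "plan": "0 0 0 0; 0 0 0 0; 0 0 0 0; 0 0 0 0"
}}

```text
t: 30.32
tool_pos: [0.5808, 0.1803, 0.0736]
orientation: [0.088, -3.14, -0.0]
force: [-0.3, 0.8, -0.1]
opening: 0.0222
gripper_force: 20.0
```

```bash
python3 -c "
from h import *
s=status.read_state();print(undock(s['tool_pos']),s['force'])
go([*dock(.019,.1525),.072],93.19)"
```

```text
[0.01838911 0.18515679] [-0.33999848  0.76610322 -0.05947983]
shift [-0.0006 -0.0327  0.0016] turn 0.03 | pos [0.5808 0.1803 0.0736] yang 93.22 q6 -1.41 t 30.3167
```

Request:
{"name": "servo_tool", "arguments": {
  "plan": "0 -0.005 0 0; 0 -0.01 0 0; 0 -0.015 0 0; 0 -0.02 0 0; 0 -0.024 0 0; 0 -0.027 0 0; 0 -0.03 0 0; 0 -0.032 0 0; 0 -0.033 0 0; 0 -0.034 0 0; 0 -0.034 0 0; 0 -0.034 0 0"
}}

```text
t: 31.32
tool_pos: [0.5824, 0.1483, 0.0737]
orientation: [0.089, -3.14, -0.005]
force: [-1.6, 12.0, -0.4]
opening: 0.022
gripper_force: 20.0
```

```bash
python3 -c "
from h import *
s=status.read_state();print(undock(s['tool_pos']),s['force'])"
```

```text
[0.01825614 0.1531668 ] [-1.5984477  11.98512719 -0.37282428]
```

The comb has moved 32 mm and now pushes back with 12 N against the end stop, so it is locked. Releasing and withdrawing.

Request:
{"name": "servo_tool", "arguments": {
  "plan": "0 0 0 0; 0 0 0 0; 0 0 0 0; 0 0 0 0; 0 0 0 0; 0 0 -0.03 0; 0 0 -0.07 0; 0 0 -0.11 0; 0 0 -0.15 0; 0.03 0 -0.19 0; 0.06 0 -0.19 0; 0.09 0 -0.19 0",
  "grip": -1
}}

```text
t: 32.32
tool_pos: [0.4937, 0.1412, 0.2679]
orientation: [-0.087, 3.134, 0.001]
force: [0.1, 0.3, -0.3]
opening: 0.0921
gripper_force: 0.0
```

Request:
{"name": "servo_tool", "arguments": {
  "plan": "0 -0.04 0 0; 0 -0.08 0 0; 0 -0.12 0 0; 0 -0.15 0 0; 0 -0.15 0 0; 0 -0.15 0 0"
}}

```text
t: 32.82
tool_pos: [0.5012, -0.01, 0.2637]
orientation: [-0.083, 3.14, -0.0]
force: [0.7, 0.5, 0.5]
opening: 0.0928
gripper_force: 0.0
```

```bash
python3 - <<'E'
from h import *
c=cam("wrist"); cv2.imwrite("pics/w8.png",c["image"]); print(status.read_state()["force"])
for ce,a,_ in blobs(c["image"],"orange",60): print("orange",ce,a,undock(onz(c,[ce],.036)[0]))
for n,y in(("red",.072),("blue",-.072)): print(n,proj(c,[[*dock(.005,y),.008]])[0])
E
```

```text
[-0.61933412  0.59425675  0.40366242]
orange [211.86021505 218.43369176] 279 [ 0.00276647 -0.06926935]
orange [260.         218.68181818] 264 [0.0034741  0.00343302]
orange [308.24067797 219.03728814] 295 [0.00432894 0.07631848]
orange [367.19205298 233.66887417] 151 [0.02871803 0.16778152]
red [302.33508931 212.85883059]
blue [213.02763601 213.19729235]
```

View pics/w8.png

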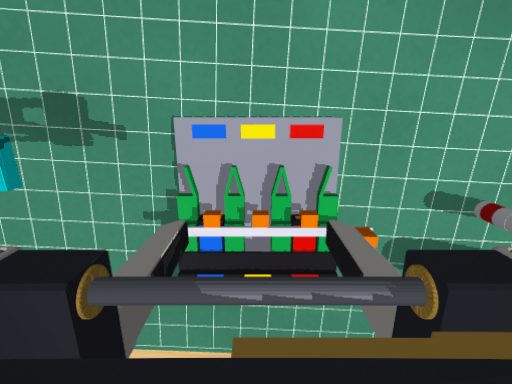

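Picture: the teeth at (212,218), (260,219) and (308,219) stand in the bays, at y = -69, 3 and 76 mm where a locked comb puts them at -68, 4 and 76. Both packs are in place and the gripper is clear.

```bash
python3 -c "
from plant import robot
print(robot.close_job())"
```

```text
the job is handed in; nothing more can be done
None
```

The red and blue packs (no yellow pack was present) are fully home in their bays, the lock comb is shut behind them, and I handed in the job at about 33 s; it returned no verdict.

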